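One housing tub from the nested stack into the curing bay

ROBOT

A 6-joint arm with a two-finger parallel gripper is mounted at the origin on the work surface. World frame = base frame: x ahead of the robot, y to its left, z up, the work surface at z = 0. Lengths are in m, angles in rad, forces in N, time in s.
With the tool pointing down it reaches from about 0.225 to 0.875 m from the base axis. Payload 3.4 kg.
Tool frame: the origin (TCP) lies between the finger pads; the fingertips stand 14 mm ahead of it and the grasp point (between the pads) lies 5 mm behind it; z points along the fingers, y is the direction in which the jaws open and shut (so a half turn about z gives the same grasp; the last joint's range is limited). The gripper opens to 85 mm and grips with 20 to 120 N. Pads are 22 mm wide; open, the fingers measure 114 mm over their backs; the gripper's body (76 mm by 85 mm) begins 54 mm behind the grasp point. The pads swing forward as they close: fully open they stand 13 mm farther back than shut.
Start: joints at [1.133, 0.276, 1.505, -0, 1.361, -0.121], TCP at [0.179, 0.546, 0.245] pointing down, gripper open.
Joint ranges: [-2.89, 2.89], [-0.75, 2.08], [0.22, 2.7], [-1.18, 4.32], [0.11, 2.71], [-2.7, 2.7]. Speed limits (rad/s): [2.57, 2.57, 3.14, 3.14, 3.14, 3.14].

INTERFACE

Orientations are given as a unit quaternion [w, x, y, z].
In Python, from rig import manip, get_image, job gives the robot as it stands. The module is installed in compiled form; this text tells all that it offers.
- The arm moves only by the tool step_arm, never from a script. Its argument "moves" is one flat list of numbers, 5 for each row, row after row: the shift along the tool's x, y, z as a fraction of full scale, then the turn about the tool's z as a fraction of full scale, then the gripper's target within -1 to 1 (shut at 1, half-way at 0, fully open at -1). In form: [dx, dy, dz, twist, hand, dx, dy, dz, twist, hand, ...]. A call has 1 to 5 rows; each row is the pose to reach, as a shift and turn from the pose commanded when the call began, along the tool's axes at that moment, turning the shorter way round; what a row does not reach only later rows make up. Full scale, the value 1, is 500 mm for a shift and pi rad for a turn. A row lasts 1/10 s, in which the tool goes at most 50 mm and 8.59 degrees, less where a joint would pass 70% of its speed; a pose out of reach is approached as far as the arm can. A call with a number of a shift or a turn outside -1 to 1 is refused whole. A call with a gripper value outside its range is refused whole. The fingers move at their own pace and stop on an object; "force" is the grip in N (left out, the last holds). Time passes only in rows, so rows that repeat a pose let the fingers close. It gives the time, the measured TCP pose, the force and the opening at its end, in the units of the state.
- manip.get_state(): the state, without advancing time (a new reading comes with each control period).
- get_image(name): name is "scene" or "top" or "wrist"; returns a dict with "frame" (400x640x3 uint8, blue, green, red), "fx", "fy", "cx", "cy" (pixels), "rvec" (rotation vector, rad) and "tvec" (3), from world to camera coordinates, as OpenCV has them; the wrist camera has in their place "T_tool_cam" (4x4, takes a point from camera to tool coordinates, whose origin is the TCP and whose axes are the flange's). Camera axes: x right, y down, z forward; pixel columns grow to the right and rows downward; lengths in m; the calibration is good to about 2 mm. A picture is of the moment at which its call begins: read the wrist's pose just before it. There is no depth.
- job.sign_off(): hands the job in, once; it reports no verdict.
The state is a dict: "clock": time; "qpos": joint angles; "qd": joint speeds; "effort": joint torques, N m; "position": TCP position; "ee_rot": TCP orientation; "contact_force": force on the tool from outside, world axes, zero at the start; "moment": the same for the moment, N m; "width": finger opening in m.
Only numpy, scipy, OpenCV 4.12 (cv2) and the standard library are available. Lean on these libraries where they do the work, as an engineer would, in place of code of your own. Each camera call takes 0.05 s, during which the arm holds its last target. There are 200 camera calls.

TASK

Take only the top white tub off the nested stack, leaving the other two nested in their magazine, and stand it upright on the open bench and let go. Then take it again by its pull tab and put it under the amber roof of the low curing bay, tab outwards, home without ramming it: sitting flat on the raised floor behind the front sill, between the side walls. Leave the other things on the bench where they are.

Things in the scene. Friction and masses are not known exactly. Their poses are not given: they have to be found in the camera images.
- tub_top_mid (a point): Centre (24 mm above the underside) of the top tub, the one to move. White open tub 150 (x) x 62 (y) x 48 mm high, 0.11 to 0.22 kg, z up. Its upper 22 mm is an upright band, 150 x 62 mm outside, 4 mm thick; below it 3 mm walls slope in to a base 121 x 33 mm. A pull tab sticks out at its -x end. In the stack, fingers reaching past the seam 22 mm below its rim grip the next tub too.
- tub_top_tab (a point): Centre of the top tub's solid pull tab, 35 (x) x 14 (y) x 22 mm high, flush with the rim; 92 mm from the tub's centre along its -x and 13 mm above it (37 mm above the tub's underside).
- tub_next_mid (a point): Centre of the second tub, 22 mm below the top one at the start: same shape but 2.4 mm longer and wider (band 64.4 mm wide), so its rim stands 1.2 mm proud below the seam. The top tub's band stands on its rim; nested 26 mm deep with about 3 mm of play, not fastened. It must stay.
- tub_low_mid (a point): Centre of the lowest tub, 44 mm below the top one, again 2.4 mm larger (66.8 mm wide), standing on the magazine's plate. It must stay.
- magazine: Fixed dark steel magazine under the stack; origin on the bench under the stack's centre, axes as the stack's. Plate: x -140 to 120, y +-50, 10 mm high. Two posts 115 mm high (x -106 to -82, y 11 to 37 mm to each side) enclose the tabs, which cannot be gripped there; end plate at x 79 to 85, 103 mm high. The tubs' long sides are free. Top tub's rim: 102 mm above the bench.
- bay: Fixed grey curing bay, origin on the bench; mouth faces its -x. Mm in its frame: raised floor 15 high (x -68 to 78, not beyond), side walls 71 apart inside (x -52 to 88), back stop at x 78, amber roof x -38 to 88, free height below it up to 112 above the bench, its top 122. 83 wide outside, feet to y +-71; lamp head behind to x 138.
- bay_sill (a point): Middle of the top edge of the sill across the front of the bay's floor, 25 mm above the bench (10 mm above the raised floor), 6 mm thick. The tub's underside must pass over it.
- bay_seat (a point): Point on the raised floor (15 mm above the bench) under the tub's centre when the tub's band touches the back stop. +x points inwards: a tub that is home has its +x along this +x and its tab outside the bay. Behind the sill the tub's base has about 5 mm of play lengthwise, the band 4 mm to each side.
- duct: Bystander: upright white capped duct piece, 110 mm diameter, 150 mm high; origin under its centre.
- collar: Bystander: white duct cap lying flat, 96 mm diameter, 22 mm high; origin under its centre. The bench between magazine and bay, nearer the robot than this cap, is free.
- glue_gun: Bystander: red glue gun lying on its side, about 290 x 140 x 40 mm; origin under its barrel.
- clamp: Bystander: bar clamp lying flat, 240 x 85 x 22 mm, steel bar with red jaws; origin under the middle of the bar.
Not all that is in view belongs to the job. What is shaped like the part that bears tub_low_mid but pink or purple is not meant.

How it is judged:
By the outcome, as a careful person would: the job done as asked, in the order asked, and still so for the second after the job is handed in, with the robot touching nothing.
It also fails if it takes over 64 s, if anything falls off the work surface, if the arm or the gripper's body presses on something with over 40 N, if the wrist force passes 120 N, or if a joint passes its speed limit or range.

## Working session

There is one attempt and no reset: what is moved stays moved. The work goes in short steps, Python scripts to look and compute and a tool call to move; the robot and the scene stay as the last step left them, time stands still between calls to the robot, and variables do not carry over. Pictures are saved under pics/ and viewed, about 8 in all and at most 12, crops included, and the job is handed in when it is done.

Besides the shell and the picture viewer there is one more tool, called after "Call:" by a JSON object that holds its "api" and its "payload", one argument or row to a line. step_arm: Moves the arm, as the interface text tells. Its arguments: {"type":"object","properties":{"moves":{"type":"array","items":{"type":"number","minimum":-1,"maximum":1}},"force":{"type":"number"}},"required":["moves"]}

```bash
mkdir -p pics; cat > h.py <<'E'
import numpy as np, cv2
from rig import manip, get_image, job
from scipy.spatial.transform import Rotation as R
def cam(name):
    s=manip.get_state(); d=get_image(name)
    K=np.array([[d['fx'],0,d['cx']],[0,d['fy'],d['cy']],[0,0,1.]])
    if name=='wrist':
        w,x,y,z=s['ee_rot']; T=np.eye(4); T[:3,:3]=R.from_quat([x,y,z,w]).as_matrix(); T[:3,3]=s['position']
        M=np.linalg.inv(T@np.array(d['T_tool_cam']))
    else:
        M=np.eye(4); M[:3,:3]=cv2.Rodrigues(np.array(d['rvec'],float))[0]; M[:3,3]=np.ravel(d['tvec'])
    return d['frame'],K,M
def ray(K,M,u,v,z):
    d=M[:3,:3].T@np.linalg.inv(K)@[u,v,1]; o=-M[:3,:3].T@M[:3,3]
    return o+d*(z-o[2])/d[2]
def proj(K,M,P):
    p=(M[:3,:3]@np.atleast_2d(P).T).T+M[:3,3]; q=(K@p.T).T
    return q[:,:2]/q[:,2:]
E
python3 - <<'E'
from h import *
import pickle
s=manip.get_state(); print(s['position'],s['ee_rot'],s['clock'],s['width'],s['contact_force'])
o={}
for n in('scene','top'):
    o[n]=cam(n); print(n, -o[n][2][:3,:3].T@o[n][2][:3,3], o[n][1][0,0])
    cv2.imwrite(f'pics/{n}0.png',o[n][0])
pickle.dump(o,open('o.pkl','wb'))
E
```

```text
[0.17891197 0.54593005 0.24442989] [-2.63037971e-04  1.57744006e-01  9.87479605e-01 -8.88206156e-04] 0.0 0.085265378720442 [0.19879591 0.57620005 0.22315769]
scene [ 1.02979169 -0.52228981  0.90019453] 414.0651577673618
top [ 0.30450159 -0.00212381  1.62190558] 512.9186078483427
```

View pics/scene0.png

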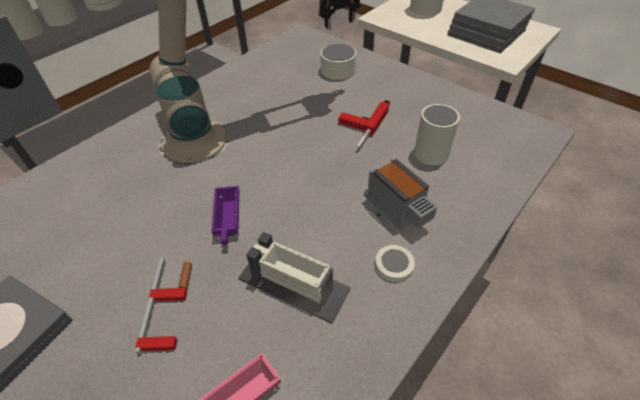

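View pics/top0.png

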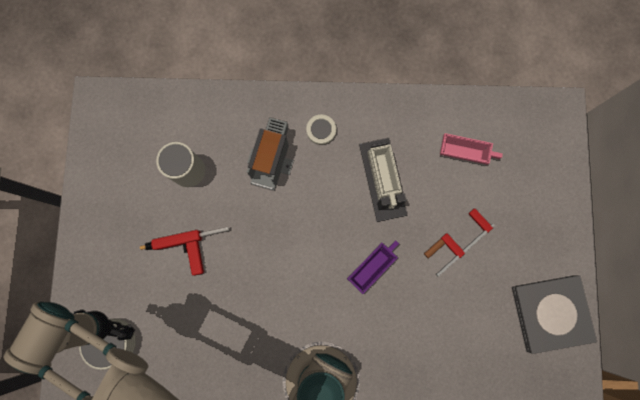

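The white stack stands in its magazine at top (385,175). The lookalikes are the purple tub (373,268) and the pink tub (468,150), neither of which is wanted; the collar (321,129) and the duct (176,160) are also white. The bay is at (267,155), with its mouth towards the robot (the lamp is at 275,125). I'll check the choice in a close crop.

```bash
python3 - <<'E'
from h import *
import pickle
o=pickle.load(open('o.pkl','rb'))
f=o['top'][0]
a=cv2.resize(f[105:225,235:315],None,fx=5,fy=5,interpolation=cv2.INTER_CUBIC)
b=cv2.resize(f[125:225,350:418],None,fx=5.5,fy=5.5,interpolation=cv2.INTER_CUBIC)
c=np.zeros((600,800,3),np.uint8); c[:a.shape[0],:a.shape[1]]=a; c[:b.shape[0],410:410+b.shape[1]]=b
cv2.imwrite('pics/crop1.png',c)
E
```

```text
(no output)
```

View pics/crop1.png

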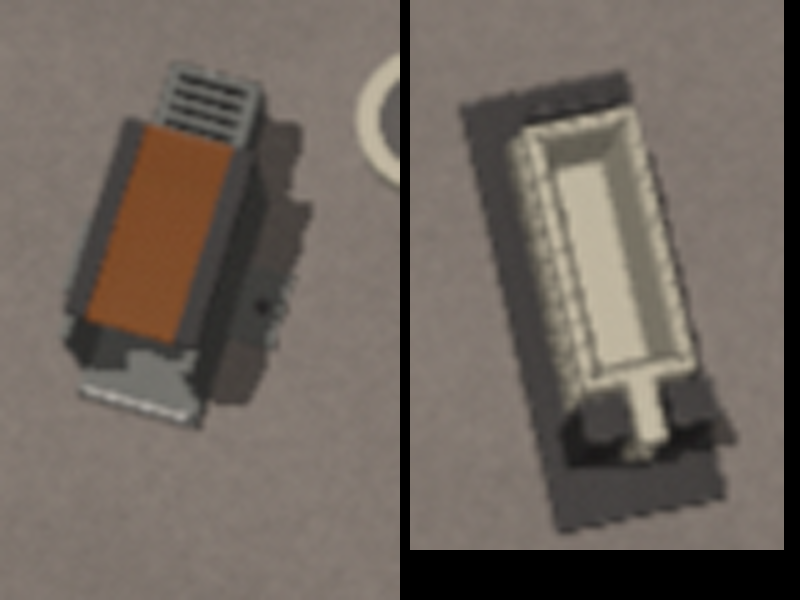

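The crop shows the white top rim (crop corners 523,128 / 635,105 / 693,370 / 585,388), with the tab between the posts at (648,410). It also shows the bay's amber roof and its bright sill, (82,388) to (190,418).

```bash
cat >> h.py <<'E'
def fit(local,world):
    l=np.array(local,float);w=np.array(world)[:,:2]
    lc,wc=l.mean(0),w.mean(0); a,b=l-lc,w-wc
    th=np.arctan2((a[:,0]*b[:,1]-a[:,1]*b[:,0]).sum(),(a*b).sum())
    Rm=np.array([[np.cos(th),-np.sin(th)],[np.sin(th),np.cos(th)]])
    t=wc-Rm@lc
    return t,th,np.abs(w-(l@Rm.T+t)).max()
E
python3 - <<'E'
from h import *
import pickle
o=pickle.load(open('o.pkl','rb'));_,K,M=o['top']
B=lambda x,y:(350+(x+.5-410)/5.5-.5,125+(y+.5)/5.5-.5)
A=lambda x,y:(235+(x+.5)/5-.5,105+(y+.5)/5-.5)
W=lambda ps,z,f:[ray(K,M,*f(*p),z) for p in ps]
# world image: up = ? order checked by residual
rim=W([(523,128),(635,105),(693,370),(585,388)],.102,B)
pl=W([(460,105),(625,72),(724,497),(557,532)],.010,B)
am=W([(147,123),(233,148),(175,342),(88,318)],.122,A)
si=W([(82,388),(190,418)],.025,A)
for sg in(1,):
  print('rim',fit([(75,31),(75,-31),(-75,-31),(-75,31)]@np.eye(2)*1e-3,rim))
  print('plate',fit([(120,50),(120,-50),(-140,-50),(-140,50)]@np.eye(2)*1e-3,pl))
  print('amber',fit([(88,35.5),(88,-35.5),(-38,-35.5),(-38,35.5)]@np.eye(2)*1e-3,am))
print('sill',si)
E
```

```text
rim (array([ 0.63902211, -0.18037964]), np.float64(0.22525939462772696), np.float64(0.0014535512862862143))
plate (array([ 0.63776715, -0.17872047]), np.float64(0.2303644999272524), np.float64(0.001216689865512488))
amber (array([0.65783123, 0.18586225]), np.float64(-0.24496240668553698), np.float64(0.008412067170093185))
sill [array([0.60368399, 0.23714384, 0.025     ]), array([0.58614545, 0.16781853, 0.025     ])]
```

```bash
cat >> h.py <<'E'
def go(x,y,z,yaw=None,c=None):
    "numbers for a move; yaw = tub yaw (tool x opposite to tub x); c=measured/commanded state override"
    s=manip.get_state(); p=np.array(s['position']); w,a,b,q=s['ee_rot']
    Rm=R.from_quat([a,b,q,w]).as_matrix()
    d=Rm.T@(np.array([x,y,z])-p)
    cur=np.arctan2(-Rm[1,0],-Rm[0,0]); dt=0 if yaw is None else (cur-yaw+np.pi)%(2*np.pi)-np.pi
    print('move',np.round(d/.5,4),'twist',round(dt/np.pi,4),'| curyaw',round(cur,4),'pos',p.round(4),'tilt',Rm[:,2].round(4),'F',np.round(s['contact_force'],1),'w',round(s['width'],4),'t',s['clock'])
E
python3 - <<'E'
from h import *
go(.40,.17,.245,.226)
go(.6385,-.18,.245,.226)
print(get_image('wrist')['T_tool_cam'])
E
```

```text
move [-6.544e-01 -5.768e-01 -1.000e-04] twist -0.1728 | curyaw -0.3168 pos [0.1789 0.546  0.2445] tilt [-7.0e-04 -1.5e-03 -1.0e+00] F [-0.9  0.6 -0. ] w 0.0853 t 0.1
move [-1.3257e+00 -1.0933e+00  6.0000e-04] twist -0.1728 | curyaw -0.3168 pos [0.1789 0.546  0.2445] tilt [-7.0e-04 -1.5e-03 -1.0e+00] F [-0.9  0.6 -0. ] w 0.0853 t 0.1
[[-2.39592728e-04 -9.45852727e-01 -3.24595996e-01  8.34746736e-02]
 [ 9.99999598e-01 -5.07049517e-04  7.39385389e-04 -1.67560476e-04]
 [-8.63935930e-04 -3.24595689e-01  9.45852469e-01 -1.28434997e-01]
 [ 0.00000000e+00  0.00000000e+00  0.00000000e+00  1.00000000e+00]]
```

```bash
python3 - <<'E'
from h import *
go(.50,.226,.26,-.245)
E
```

```text
move [-0.8095 -0.4083 -0.0303] twist -0.0228 | curyaw -0.3168 pos [0.179  0.546  0.2447] tilt [-6.0e-04 -1.3e-03 -1.0e+00] F [-1.3 -0.2 -0.1] w 0.0856 t 0.15
```

Call:
{"api": "step_arm", "payload": {
  "moves": [-0.81,-0.408,-0.03,-0.023,-1,-0.81,-0.408,-0.03,-0.023,-1,-0.81,-0.408,-0.03,-0.023,-1,-0.81,-0.408,-0.03,-0.023,-1,-0.81,-0.408,-0.03,-0.023,-1]
}}

```text
clock: 0.65
position: [0.3571, 0.3685, 0.2535]
ee_rot: [-0.0, 0.122, 0.993, -0.0]
contact_force: [1.7, 0.2, 0.1]
width: 0.0855
```

```bash
python3 - <<'E'
from h import *
go(.50,.226,.26,-.245)
E
```

```text
move [-0.3463 -0.2075 -0.013 ] twist 0.0003 | curyaw -0.244 pos [0.3571 0.3685 0.2535] tilt [-1.e-04 -0.e+00 -1.e+00] F [1.7 0.2 0.1] w 0.0855 t 0.65
```

Call:
{"api": "step_arm", "payload": {
  "moves": [-0.346,-0.207,-0.013,0,-1,-0.346,-0.207,-0.013,0,-1,-0.346,-0.207,-0.013,0,-1,-0.346,-0.207,-0.013,0,-1,-0.346,-0.207,-0.013,0,-1]
}}

```text
clock: 1.15
position: [0.5034, 0.2234, 0.2597]
ee_rot: [0.001, 0.125, 0.992, -0.001]
contact_force: [-1.3, 0.1, -0.3]
width: 0.0853
```

Call:
{"api": "step_arm", "payload": {
  "moves": [0,0,0,0,-1]
}}

```text
clock: 1.25
position: [0.4995, 0.2267, 0.2595]
ee_rot: [-0.001, 0.123, 0.992, -0.0]
contact_force: [-0.6, 0.1, -0.0]
width: 0.0851
```

```bash
python3 - <<'E'
from h import *
import pickle
go(.6385,-.18,.26,.226)
o=cam('wrist'); pickle.dump(o,open('w1.pkl','wb')); cv2.imwrite('pics/w1.png',o[0])
E
```

```text
move [-0.4688 -0.7205 -0.0015] twist -0.1507 | curyaw -0.2476 pos [0.4995 0.2267 0.2595] tilt [-1.4e-03  1.0e-04 -1.0e+00] F [-0.6  0.1 -0. ] w 0.0851 t 1.25
```

View pics/w1.png

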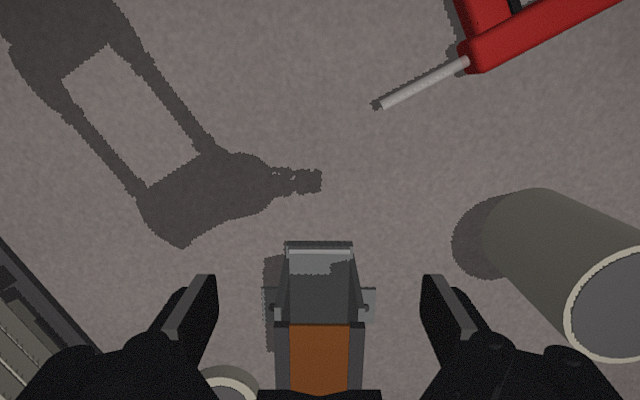

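The bay is at the bottom of the picture, with its sill at about (285-353, 245) and the roof's front edge at about (288-350, 325). I'll take one enlarged crop for precision.

```bash
python3 - <<'E'
from h import *
import pickle
f,K,M=pickle.load(open('w1.pkl','rb'))
cv2.imwrite('pics/w1c.png',cv2.resize(f[235:335,255:385],None,fx=6,fy=6,interpolation=cv2.INTER_NEAREST))
# predicted from estimate
t=np.array([.658,.1866]);y=-.2465
c,s=np.cos(y),np.sin(y)
L=[(-68,35.5,25),(-68,-35.5,25),(-62,35.5,25),(-62,-35.5,25),(-38,35.5,122),(-38,-35.5,122),(-38,41.5,122),(-38,-41.5,122),(-52,35.5,122),(-52,-35.5,122)]
P=[(t[0]+(c*a-s*b)/1e3,t[1]+(s*a+c*b)/1e3,z/1e3) for a,b,z in L]
print((proj(K,M,P)).round(1).tolist())
E
```

```text
[[350.1, 249.9], [287.2, 250.0], [349.9, 254.7], [287.4, 254.8], [358.2, 328.2], [279.2, 328.3], [364.9, 328.2], [272.6, 328.3], [358.8, 315.0], [278.6, 315.1]]
```

View pics/w1c.png

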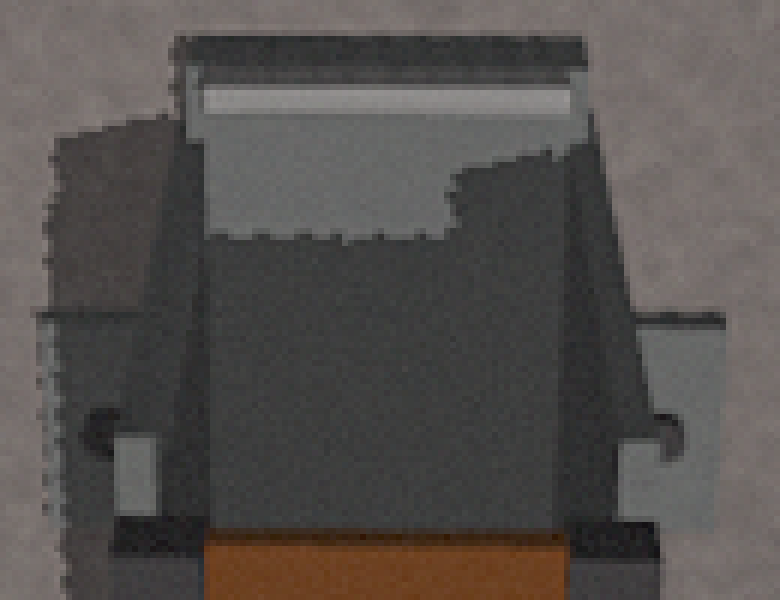

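The wrist view agrees with the estimate to about 1 mm: the sill is seen at u 289-350, v 250-254, against a prediction of 287-350, 250-255. So the bay is at (0.658, 0.187), yaw -0.2465. Next is the stack.

Call:
{"api": "step_arm", "payload": {
  "moves": [-0.47,-0.72,0.02,-0.15,-1,-0.47,-0.72,0.02,-0.15,-1,-0.47,-0.72,0.02,-0.15,-1,-0.47,-0.72,0.02,-0.15,-1,-0.47,-0.72,0.02,-0.15,-1]
}}

```text
clock: 1.8
position: [0.5765, 0.0045, 0.2547]
ee_rot: [0.0, -0.115, 0.993, 0.0]
contact_force: [0.4, 0.0, 1.2]
width: 0.0856
```

```bash
python3 - <<'E'
from h import *
go(.6385,-.18,.23,.226)
E
```

```text
move [-0.0363 -0.3877  0.0491] twist 0.0016 | curyaw 0.231 pos [0.5765 0.0045 0.2547] tilt [-0.e+00  9.e-04 -1.e+00] F [0.4 0.  1.2] w 0.0856 t 1.8
```

Call:
{"api": "step_arm", "payload": {
  "moves": [-0.036,-0.388,0.05,0.0016,-1,-0.036,-0.388,0.05,0.0016,-1,-0.036,-0.388,0.05,0.0016,-1,-0.036,-0.388,0.05,0.0016,-1,-0.036,-0.388,0.05,0.0016,-1]
}}

```text
clock: 2.3
position: [0.6391, -0.1848, 0.2275]
ee_rot: [-0.001, -0.109, 0.994, -0.001]
contact_force: [-1.6, 1.7, -0.4]
width: 0.0853
```

Call:
{"api": "step_arm", "payload": {
  "moves": [0,0,0,0,-1,0,0,0,0,-1]
}}

```text
clock: 2.5
position: [0.6378, -0.1786, 0.2297]
ee_rot: [-0.0, -0.112, 0.994, 0.001]
contact_force: [-1.0, 0.3, -0.1]
width: 0.0853
```

```bash
python3 - <<'E'
from h import *
import pickle
go(.6385,-.18,.097,.226)
o=cam('wrist'); pickle.dump(o,open('w2.pkl','wb')); f,K,M=o
t=np.array([.6385,-.18]);y=.226;c,s=np.cos(y),np.sin(y)
for a,b,z in [(75,31,102),(75,-31,102),(-75,-31,102),(-75,31,102),(-109.5,7,102),(-109.5,-7,102)]:
    u=proj(K,M,[(t[0]+(c*a-s*b)/1e3,t[1]+(s*a+c*b)/1e3,z/1e3)])[0]; print(u.round(1))
cv2.imwrite('pics/w2.png',f)
E
```

```text
move [-0.0009 -0.0033  0.2653] twist -0.0007 | curyaw 0.2239 pos [ 0.6378 -0.1786  0.2297] tilt [-6.0e-04  1.3e-03 -1.0e+00] F [-1.   0.3 -0.1] w 0.0853 t 2.5
[354.6 285.2]
[279.6 285.5]
[271.3  96. ]
[361.2  95.8]
[326.6  41.1]
[305.4  41.2]
```

View pics/w2.png

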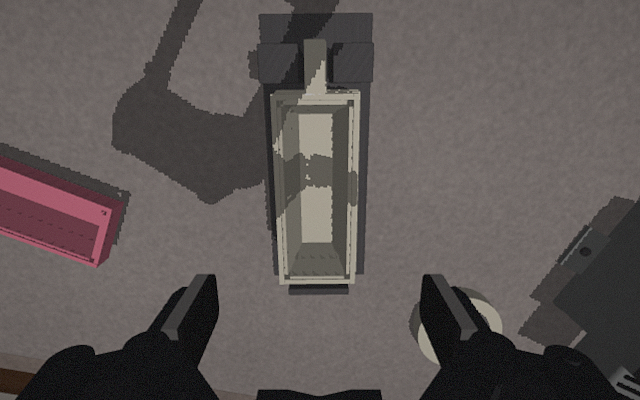

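The picture shows the white rim at (271-360, 91) and (279-355, 284), with the tab up between the posts. That agrees with the estimate to under 1 mm sideways. I'll descend and close gently.

Call:
{"api": "step_arm", "payload": {
  "moves": [-0.001,-0.003,0.1,-0.0007,-1,-0.001,-0.003,0.18,-0.0007,-1,-0.001,-0.003,0.24,-0.0007,-1,-0.001,-0.003,0.266,-0.0007,-1,-0.001,-0.003,0.266,-0.0007,-1]
}}

```text
clock: 3.05
position: [0.6379, -0.1806, 0.0952]
ee_rot: [-0.001, -0.113, 0.994, 0.001]
contact_force: [0.8, -0.1, 0.3]
width: 0.0856
```

Call:
{"api": "step_arm", "payload": {
  "moves": [0,0,0,0,-1,0,0,0,0,0.3,0,0,0,0,1,0,0,0,0,1,0,0,0,0,1],
  "force": 30
}}

```text
clock: 3.55
position: [0.64, -0.1824, 0.0989]
ee_rot: [0.002, -0.112, 0.994, -0.0]
contact_force: [-0.9, 1.3, 6.4]
width: 0.0612
```

Call:
{"api": "step_arm", "payload": {
  "moves": [0,0,0,0,1,0,0,0,0,1,0,0,0,0,1]
}}

```text
clock: 3.85
position: [0.6401, -0.1825, 0.0989]
ee_rot: [0.002, -0.112, 0.994, -0.0]
contact_force: [0.2, 2.8, 6.5]
width: 0.0611
```

```bash
python3 - <<'E'
from h import *
import pickle
go(.6385,-.18,.097,.226)
o=cam('wrist'); cv2.imwrite('pics/w3.png',o[0][100:])
E
```

```text
move [0.002  0.0055 0.0038] twist -0.0007 | curyaw 0.2238 pos [ 0.6401 -0.1825  0.0989] tilt [ 3.7e-03 -5.0e-04 -1.0e+00] F [0.2 2.8 6.5] w 0.0611 t 3.85
```

View pics/w3.png

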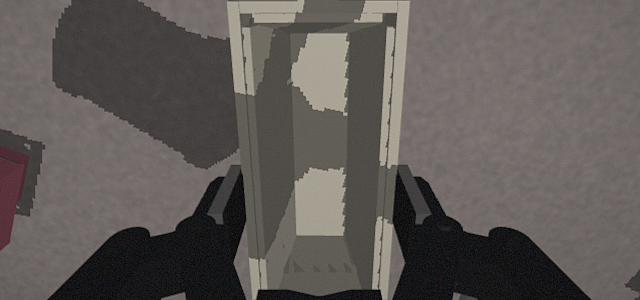

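The fingers are on the top band: the opening is 61 mm, where the next tub would give 64. Now a slow vertical lift, checking as it goes.

Call:
{"api": "step_arm", "payload": {
  "moves": [0,0,-0.008,0,1,0,0,-0.016,0,1,0,0,-0.024,0,1,0,0,-0.032,0,1,0,0,-0.04,0,1]
}}

```text
clock: 4.4
position: [0.6388, -0.1825, 0.1168]
ee_rot: [-0.0, -0.112, 0.994, 0.0]
contact_force: [-0.2, 0.4, -1.5]
width: 0.0613
```

Call:
{"api": "step_arm", "payload": {
  "moves": [0,0,-0.02,0,1,0,0,-0.04,0,1,0,0,-0.06,0,1,0,0,-0.08,0,1,0,0,-0.1,0,1]
}}

```text
clock: 4.9
position: [0.639, -0.1825, 0.1677]
ee_rot: [0.0, -0.112, 0.994, -0.0]
contact_force: [-0.8, 0.5, -2.6]
width: 0.0608
```

Call:
{"api": "step_arm", "payload": {
  "moves": [0,0,-0.04,0,1,0,0,-0.08,0,1,0,0,-0.08,0,1,0,0,-0.08,0,1]
}}

```text
clock: 5.3
position: [0.6389, -0.1824, 0.2068]
ee_rot: [0.0, -0.112, 0.994, -0.0]
contact_force: [-0.9, -0.5, -2.0]
width: 0.0615
```

```bash
python3 - <<'E'
from h import *
import pickle
go(.50,.03,.2,-.2465)
o=cam('scene'); pickle.dump(o,open('s4.pkl','wb'))
w=cam('wrist')
a=cv2.resize(o[0][160:330,200:380],None,fx=3,fy=3)
c=np.zeros((510,800,3),np.uint8); c[:,:540]=a
b=cv2.resize(w[0][:,160:480],(260,325)); c[:325,540:]=b
cv2.imwrite('pics/s4.png',c)
E
```

```text
move [0.1765 0.4759 0.0134] twist 0.1497 | curyaw 0.2239 pos [ 0.6389 -0.1824  0.2068] tilt [ 7.e-04 -2.e-04 -1.e+00] F [-0.9 -0.5 -2. ] w 0.0615 t 5.3
```

View pics/s4.png

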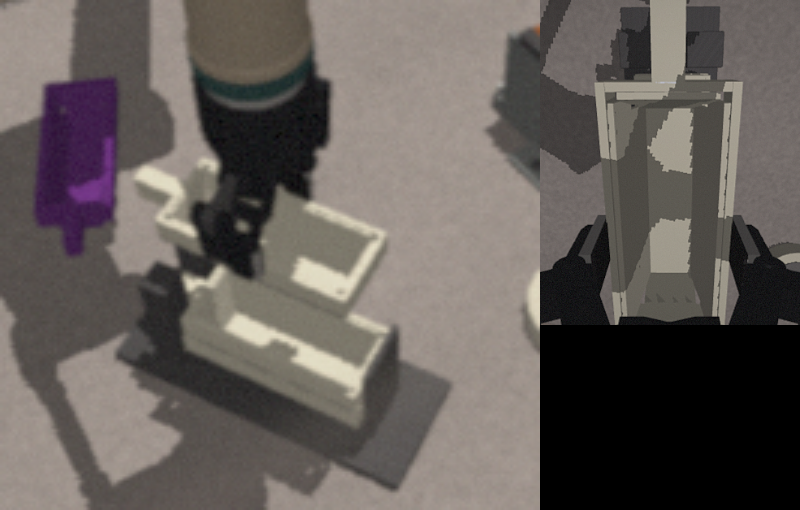

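Only the top tub came up, and the two others stay nested between the posts. I'll carry it to the open bench at (0.50, 0.03).

Call:
{"api": "step_arm", "payload": {
  "moves": [0.02,0.07,0,0.02,1,0.1765,0.476,0.0134,0.15,1,0.1765,0.476,0.0134,0.15,1,0.1765,0.476,0.0134,0.15,1,0.1765,0.476,0.0134,0.15,1]
}}

```text
clock: 5.9
position: [0.5078, 0.0168, 0.1991]
ee_rot: [-0.001, 0.125, 0.992, 0.0]
contact_force: [1.1, 0.8, -2.2]
width: 0.0612
```

Call:
{"api": "step_arm", "payload": {
  "moves": [0,0,0,0,1]
}}

```text
clock: 6.0
position: [0.5038, 0.0201, 0.1989]
ee_rot: [-0.004, 0.121, 0.993, 0.001]
contact_force: [-0.2, 0.3, -2.1]
width: 0.0611
```

```bash
python3 - <<'E'
from h import *
go(.50,.03,.2,-.2465)
E
```

```text
move [ 0.0122  0.0173 -0.0021] twist 0.0011 | curyaw -0.2429 pos [0.5038 0.0201 0.1989] tilt [-0.0077  0.0036 -1.    ] F [-0.2  0.3 -2.1] w 0.0611 t 6.0
```

Call:
{"api": "step_arm", "payload": {
  "moves": [0.004,0.006,0.08,0.001,1,0.004,0.006,0.16,0.001,1,0.004,0.006,0.23,0.001,1,0.004,0.006,0.27,0.001,1,0.004,0.006,0.288,0.001,1]
}}

```text
clock: 6.5
position: [0.5068, 0.0186, 0.0535]
ee_rot: [-0.003, 0.125, 0.992, -0.0]
contact_force: [-0.3, -0.2, -1.6]
width: 0.0614
```

Call:
{"api": "step_arm", "payload": {
  "moves": [0,0,0.004,0,1,0,0,0.008,0,1,0,0,0.012,0,1,0,0,0.014,0,1]
}}

```text
clock: 6.9
position: [0.5094, 0.0187, 0.0502]
ee_rot: [0.001, 0.125, 0.992, 0.0]
contact_force: [1.0, 0.9, -2.1]
width: 0.061
```

Call:
{"api": "step_arm", "payload": {
  "moves": [0,0,0.004,0,1,0,0,0.006,0,1,0,0,0.006,0,1]
}}

```text
clock: 7.2
position: [0.5086, 0.0188, 0.0465]
ee_rot: [0.0, 0.125, 0.992, 0.0]
contact_force: [-0.0, -0.3, -1.5]
width: 0.0612
```

Call:
{"api": "step_arm", "payload": {
  "moves": [0,0,0.003,0,1,0,0,0.003,0,1]
}}

```text
clock: 7.4
position: [0.5089, 0.0188, 0.045]
ee_rot: [0.0, 0.125, 0.992, 0.0]
contact_force: [0.7, 0.2, -0.4]
width: 0.0613
```

Call:
{"api": "step_arm", "payload": {
  "moves": [0,0,0.003,0,1,0,0,0.003,0,1]
}}

```text
clock: 7.6
position: [0.5089, 0.0188, 0.0449]
ee_rot: [0.0, 0.125, 0.992, 0.0]
contact_force: [-3.5, 0.5, 10.9]
width: 0.0609
```

The tub touched down at TCP z 0.045, as computed. I'll release, back off and look.

Call:
{"api": "step_arm", "payload": {
  "moves": [0,0,-0.003,0,0.2,0,0,-0.003,0,-1,0,0,-0.003,0,-1,0,0,-0.003,0,-1,0,0,-0.003,0,-1]
}}

```text
clock: 8.1
position: [0.5086, 0.0188, 0.0447]
ee_rot: [-0.0, 0.125, 0.992, 0.0]
contact_force: [-0.4, 1.0, -0.8]
width: 0.0853
```

Call:
{"api": "step_arm", "payload": {
  "moves": [0,0,-0.06,0,-1,0,0,-0.14,0,-1,0.1,0,-0.23,0,-1,0.2,0,-0.27,0,-1,0.2,0,-0.27,0,-1]
}}

```text
clock: 8.6
position: [0.4087, 0.0443, 0.1815]
ee_rot: [-0.0, 0.125, 0.992, 0.0]
contact_force: [0.2, -1.0, 0.1]
width: 0.085
```

Call:
{"api": "step_arm", "payload": {
  "moves": [0,0,0,0,-1,0,0,0,0,-1]
}}

```text
clock: 8.8
position: [0.4124, 0.0435, 0.1801]
ee_rot: [0.001, 0.125, 0.992, 0.0]
contact_force: [0.9, -0.6, 0.1]
width: 0.0856
```

```bash
python3 - <<'E'
from h import *
import pickle
go(.42,.04,.037,-.2465)
o=cam('wrist'); pickle.dump(o,open('w5.pkl','wb')); f,K,M=o
t=np.array([.509,.0188]);y=-.2505;c,s=np.cos(y),np.sin(y)
for a,b,z in [(75,31,48),(75,-31,48),(-75,-31,48),(-75,31,48),(-109.5,7,48),(-109.5,-7,48)]:
    print(proj(K,M,[(t[0]+(c*a-s*b)/1e3,t[1]+(s*a+c*b)/1e3,z/1e3)])[0].round(1))
cv2.imwrite('pics/w5.png',f)
E
```

```text
move [-0.0158 -0.0031  0.2863] twist -0.0012 | curyaw -0.2503 pos [0.4124 0.0435 0.1801] tilt [ 2.2e-03 -2.0e-04 -1.0e+00] F [ 0.9 -0.6  0.1] w 0.0856 t 8.8
[352.  375.2]
[285.4 375.3]
[279.6 226.1]
[357.8 226.1]
[327.9 184.2]
[309.5 184.2]
```

View pics/w5.png

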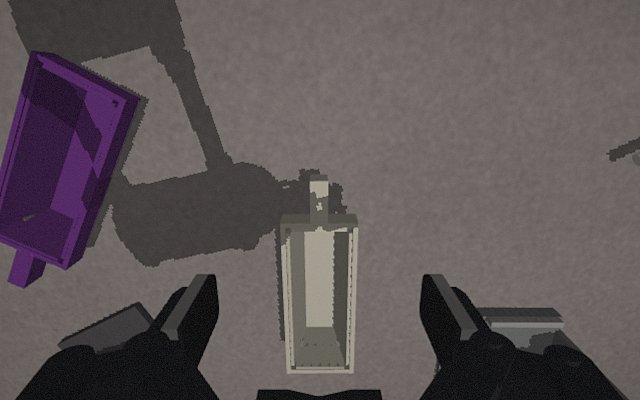

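The tub stands upright on the bench with the tab end at (310-328, ~180). That fits the prediction, as the near band's outer face is visible too. Next: grip the tab at local x = -96 mm.

```bash
python3 - <<'E'
from h import *
go(.416,.0426,.032,-.2505)
E
```

```text
move [-6.400e-03  1.000e-04  2.954e-01] twist -0.0 | curyaw -0.2505 pos [0.4127 0.0434 0.1797] tilt [ 1.1e-03 -1.0e-04 -1.0e+00] F [ 0.2 -0.4  1.5] w 0.0855 t 8.85
```

Call:
{"api": "step_arm", "payload": {
  "moves": [-0.006,0,0.09,0,-1,-0.006,0,0.17,0,-1,-0.006,0,0.25,0,-1,-0.006,0,0.29,0,-1,-0.006,0,0.295,0,-1]
}}

```text
clock: 9.35
position: [0.4132, 0.0426, 0.0291]
ee_rot: [-0.004, 0.125, 0.992, -0.0]
contact_force: [0.2, -0.0, 0.9]
width: 0.0855
```

Call:
{"api": "step_arm", "payload": {
  "moves": [0,0,0,0,-0.5,0,0,0,0,0,0,0,0,0,0.4,0,0,0,0,0.6,0,0,0,0,0.6]
}}

```text
clock: 9.85
position: [0.4152, 0.0428, 0.0331]
ee_rot: [0.001, 0.125, 0.992, 0.0]
contact_force: [0.0, 0.5, 0.1]
width: 0.0173
```

Call:
{"api": "step_arm", "payload": {
  "moves": [0,0,0,0,0.75,0,0,0,0,1,0,0,0,0,1,0,0,0,0,1,0,0,0,0,1],
  "force": 80
}}

```text
clock: 10.35
position: [0.4151, 0.0429, 0.0332]
ee_rot: [0.001, 0.125, 0.992, 0.0]
contact_force: [-0.9, -0.4, 5.5]
width: 0.0127
```

Call:
{"api": "step_arm", "payload": {
  "moves": [0,0,-0.01,0,1,0,0,-0.02,0,1,0,0,-0.04,0,1,0,0,-0.06,0,1,0,0,-0.08,0,1]
}}

```text
clock: 10.85
position: [0.4148, 0.0428, 0.0734]
ee_rot: [0.0, 0.125, 0.992, 0.0]
contact_force: [-0.1, 0.1, -2.0]
width: 0.0129
```

Call:
{"api": "step_arm", "payload": {
  "moves": [0,0,-0.04,0,1,0,0,-0.07,0,1,0,0,-0.07,0,1]
}}

```text
clock: 11.15
position: [0.4165, 0.0428, 0.1097]
ee_rot: [0.003, 0.125, 0.992, 0.0]
contact_force: [1.5, 0.5, -1.1]
width: 0.0129
```

```bash
python3 - <<'E'
from h import *
import pickle
go(.416,.0426,.1,-.2465)
s=manip.get_state(); p=s['position'];print(s['moment'])
o=cam('wrist'); pickle.dump(o,open('w6.pkl','wb')); f,K,M=o
y=-.2505;c,s=np.cos(y),np.sin(y); t=p[:2]+.096*np.array([c,s]); z0=p[2]-.0331
for a,b,z in [(75,31,48),(75,-31,48),(-75,-31,48),(-75,31,48),(-109.5,7,48),(-109.5,-7,48)]:
    print(proj(K,M,[(t[0]+(c*a-s*b)/1e3,t[1]+(s*a+c*b)/1e3,z0+z/1e3)])[0].round(1))
g=cam('scene'); pickle.dump(g,open('s6.pkl','wb'))
u=proj(g[1],g[2],[p])[0].astype(int); print(u)
C=np.zeros((400,760,3),np.uint8); C[:,:400]=f[:,120:520]
x0,y0=max(u[0]-50,0),max(u[1]-60,0); C[:360,400:]=cv2.resize(g[0][y0:y0+120,x0:x0+120],(360,360),interpolation=cv2.INTER_CUBIC)
cv2.imwrite('pics/w6.png',C)
E
```

```text
move [ 0.0009 -0.0006  0.0194] twist -0.0012 | curyaw -0.2504 pos [0.4165 0.0428 0.1097] tilt [ 5.5e-03 -2.0e-04 -1.0e+00] F [ 1.5  0.5 -1.1] w 0.0129 t 11.15
[0.10053633 0.17636638 0.01451164]
[376.7 582.9]
[261.3 583.2]
[241.2 360. ]
[396.9 359.7]
[338.2 284.5]
[300.  284.5]
[291 164]
```

View pics/w6.png

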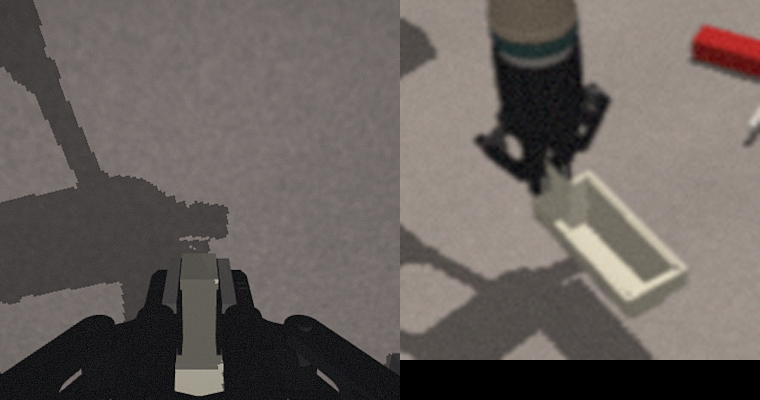

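The tub hangs from its tab. In the scene half of the picture the far rim corners are at about (685,268) and (629,302), and a near one at (587,175). I'll check these against a level tub.

```bash
python3 - <<'E'
from h import *
import pickle
f,K,M=pickle.load(open('s6.pkl','rb'))
p=np.array([.4165,.0428,.1097]);y=-.2504;c,s=np.cos(y),np.sin(y)
for tilt in (0,.03,.06):
  r=[]
  for a,b in [(75,31),(75,-31),(-75,31)]:
    a+=96; z=(p[2]-.0331+.048)-np.sin(tilt)*a/1e3
    u,v=proj(K,M,[(p[0]+(c*a-s*b)/1e3,p[1]+(s*a+c*b)/1e3,z)])[0]; r.append(((u-241)*3+400,(v-104)*3))
  print(tilt,np.round(r,1).tolist())
# bay approach: pre-entry and final TCP
t=np.array([.658,.187]);y=-.2465;c,s=np.cos(y),np.sin(y)
for bx in(-160,-80,1): 
  x=bx-96; print(bx,(t+np.array([c*x,s*x])/1e3).round(4))
x=-160-96;go(*(t+np.array([c*x,s*x])/1e3),.12,-.2465)
E
```

```text
0 [[688.0, 266.2], [627.6, 298.8], [590.0, 167.7]]
0.03 [[688.0, 270.2], [627.8, 302.9], [590.0, 168.2]]
0.06 [[687.9, 274.3], [627.9, 306.9], [590.1, 168.7]]
-160 [0.4097 0.2495]
-80 [0.4873 0.2299]
1 [0.5659 0.2102]
move [ 0.112   0.3979 -0.0245] twist -0.0013 | curyaw -0.2505 pos [0.4147 0.0428 0.1077] tilt [ 0.001  0.    -1.   ] F [ 0.3 -0.3 -1.7] w 0.0126 t 11.25
```

The tub is level to within about 0.02 rad. I'll back off along tool x first, then move sideways to line up with the bay.

Call:
{"api": "step_arm", "payload": {
  "moves": [0.09,0.04,0,-0.0013,1,0.112,0.12,0,-0.0013,1,0.112,0.2,0.02,-0.0013,1,0.112,0.28,0.03,-0.0013,1,0.112,0.36,0.04,-0.0013,1]
}}

```text
clock: 11.75
position: [0.4043, 0.2324, 0.0863]
ee_rot: [-0.001, 0.123, 0.992, -0.0]
contact_force: [2.0, -1.0, -1.1]
width: 0.0125
```

Call:
{"api": "step_arm", "payload": {
  "moves": [0,0.038,0.02,0,1,0,0.038,0.023,0,1,0,0.038,0.023,0,1]
}}

```text
clock: 12.05
position: [0.4082, 0.249, 0.0746]
ee_rot: [-0.002, 0.122, 0.992, -0.001]
contact_force: [-0.5, -1.4, -1.5]
width: 0.0129
```

```bash
python3 - <<'E'
from h import *
t=np.array([.658,.187]);y=-.2465;c,s=np.cos(y),np.sin(y)
for bx in (-160,-80):
  x=bx-96;go(*(t+np.array([c*x,s*x])/1e3),.076,-.2465)
E
```

```text
move [-0.0027  0.0016 -0.0029] twist 0.0004 | curyaw -0.2453 pos [0.4082 0.249  0.0746] tilt [-0.0036 -0.0019 -1.    ] F [-0.5 -1.4 -1.5] w 0.0129 t 12.05
move [-0.1627  0.0014 -0.0034] twist 0.0004 | curyaw -0.2453 pos [0.4082 0.249  0.0746] tilt [-0.0036 -0.0019 -1.    ] F [-0.5 -1.4 -1.5] w 0.0129 t 12.05
```

Call:
{"api": "step_arm", "payload": {
  "moves": [-0.003,0.001,-0.003,0,1,-0.003,0.001,-0.003,0,1,-0.003,0.001,-0.003,0,1,-0.003,0.001,-0.003,0,1]
}}

```text
clock: 12.45
position: [0.4114, 0.2491, 0.0778]
ee_rot: [0.0, 0.123, 0.992, 0.0]
contact_force: [-0.1, -0.9, -1.1]
width: 0.0128
```

```bash
python3 - <<'E'
from h import *
t=np.array([.658,.187]);y=-.2465;c,s=np.cos(y),np.sin(y)
x=-80-96;go(*(t+np.array([c*x,s*x])/1e3),.076,-.2465)
E
```

```text
move [-1.567e-01  1.000e-04  3.600e-03] twist -0.0003 | curyaw -0.2474 pos [0.4114 0.2491 0.0778] tilt [ 5.e-04  3.e-04 -1.e+00] F [-0.1 -0.9 -1.1] w 0.0128 t 12.45
```

Lateral error is nil. I'll enter as far as the mouth, about 78 mm, then check.

Call:
{"api": "step_arm", "payload": {
  "moves": [-0.03,0,0.003,0,1,-0.07,0,0.003,0,1,-0.11,0,0.003,0,1,-0.145,0,0.003,0,1,-0.157,0,0.003,0,1]
}}

```text
clock: 12.95
position: [0.4904, 0.23, 0.076]
ee_rot: [0.001, 0.124, 0.992, 0.0]
contact_force: [-0.5, -0.3, -1.6]
width: 0.0126
```

Call:
{"api": "step_arm", "payload": {
  "moves": [0,0,0,0,1,0,0,0,0,1]
}}

```text
clock: 13.15
position: [0.4865, 0.2303, 0.0756]
ee_rot: [-0.001, 0.123, 0.992, -0.0]
contact_force: [-1.4, -0.1, -1.3]
width: 0.0127
```

```bash
python3 - <<'E'
from h import *
import pickle
t=np.array([.658,.187]);y=-.2465;c,s=np.cos(y),np.sin(y)
x=1-96;go(*(t+np.array([c*x,s*x])/1e3),.076,-.2465)
f,K,M=cam('scene');g=cam('top')
C=np.zeros((480,800,3),np.uint8)
C[:,:400]=cv2.resize(f[130:250,330:430],(400,480),interpolation=cv2.INTER_CUBIC)
C[:,400:]=cv2.resize(g[0][110:230,220:320],(400,480),interpolation=cv2.INTER_CUBIC)
cv2.imwrite('pics/s7.png',C)
E
```

```text
move [-0.1637 -0.0002 -0.0011] twist -0.0001 | curyaw -0.2467 pos [0.4865 0.2303 0.0756] tilt [-1.8e-03 -2.0e-04 -1.0e+00] F [-1.4 -0.1 -1.3] w 0.0127 t 13.15
```

View pics/s7.png

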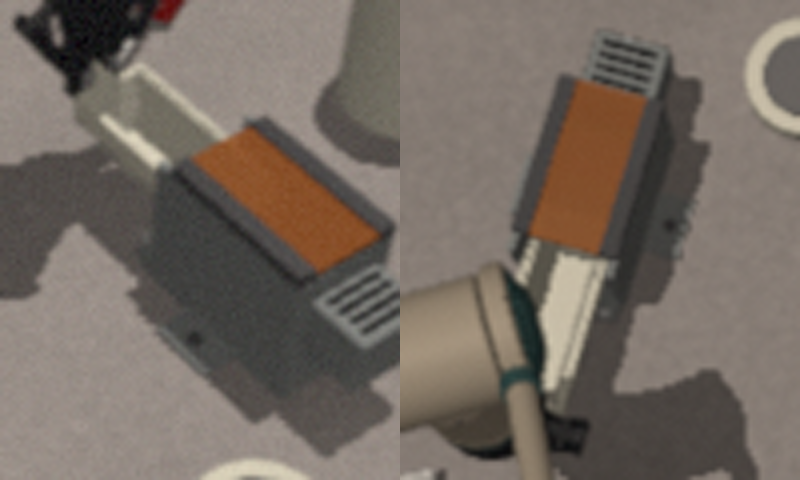

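The tub is entering centred under the amber roof, its band between the walls at about (530-610, 250), with no side force. I'll continue in.

Call:
{"api": "step_arm", "payload": {
  "moves": [-0.03,0,0,0,1,-0.07,0,0,0,1,-0.105,0,0,0,1,-0.13,0,0,0,1,-0.145,0,0,0,1]
}}

```text
clock: 13.75
position: [0.5592, 0.2125, 0.0759]
ee_rot: [0.0, 0.123, 0.992, 0.0]
contact_force: [-0.1, 0.3, -1.5]
width: 0.0122
```

Call:
{"api": "step_arm", "payload": {
  "moves": [-0.005,0,0,0,1,-0.01,0,0,0,1,-0.015,0,0,0,1,-0.018,0,0,0,1,-0.018,0,0,0,1]
}}

```text
clock: 14.25
position: [0.5663, 0.2107, 0.076]
ee_rot: [0.0, 0.123, 0.992, 0.0]
contact_force: [-0.1, 0.4, -1.7]
width: 0.0126
```

```bash
python3 - <<'E'
from h import *
t=np.array([.658,.187]);y=-.2465;c,s=np.cos(y),np.sin(y)
x=1-96;go(*(t+np.array([c*x,s*x])/1e3),.05,-.2465)
E
```

```text
move [ 0.0006 -0.0013  0.052 ] twist 0.0001 | curyaw -0.2462 pos [0.5663 0.2107 0.076 ] tilt [ 1.e-04  1.e-04 -1.e+00] F [-0.1  0.4 -1.7] w 0.0126 t 14.25
```

No contact with the back stop yet. I'll feel for it gently.

Call:
{"api": "step_arm", "payload": {
  "moves": [-0.002,-0.001,0,0,1,-0.003,-0.001,0,0,1,-0.003,-0.001,0,0,1]
}}

```text
clock: 14.55
position: [0.5677, 0.2098, 0.076]
ee_rot: [0.0, 0.123, 0.992, 0.0]
contact_force: [-0.2, -0.3, -3.0]
width: 0.0126
```

Call:
{"api": "step_arm", "payload": {
  "moves": [-0.002,0,0,0,1,-0.002,0,0,0,1]
}}

```text
clock: 14.75
position: [0.5686, 0.2095, 0.0759]
ee_rot: [-0.0, 0.123, 0.992, 0.0]
contact_force: [-0.9, -0.0, -1.4]
width: 0.013
```

Call:
{"api": "step_arm", "payload": {
  "moves": [-0.002,0,0,0,1,-0.002,0,0,0,1]
}}

```text
clock: 14.95
position: [0.5686, 0.2095, 0.0757]
ee_rot: [-0.001, 0.123, 0.992, 0.0]
contact_force: [-3.9, 1.5, -0.5]
width: 0.0125
```

The back stop is felt at TCP x 0.5686 with about 4 N, which matches the estimate. I'll back off 2 mm and lower.

Call:
{"api": "step_arm", "payload": {
  "moves": [0.005,0,0,0,1,0.005,0,0,0,1,0.005,0,0.015,0,1,0.005,0,0.03,0,1,0.005,0,0.04,0,1]
}}

```text
clock: 15.45
position: [0.5669, 0.2097, 0.0548]
ee_rot: [-0.0, 0.123, 0.992, -0.0]
contact_force: [-0.3, -0.3, -1.5]
width: 0.0124
```

Call:
{"api": "step_arm", "payload": {
  "moves": [0,0,0.003,0,1,0,0,0.006,0,1,0,0,0.008,0,1,0,0,0.008,0,1]
}}

```text
clock: 15.85
position: [0.5674, 0.2099, 0.0519]
ee_rot: [0.0, 0.123, 0.992, 0.0]
contact_force: [-0.1, -0.2, -1.8]
width: 0.0123
```

Call:
{"api": "step_arm", "payload": {
  "moves": [0,0,0.003,0,1,0,0,0.003,0,1]
}}

```text
clock: 16.05
position: [0.5673, 0.2099, 0.0504]
ee_rot: [0.0, 0.123, 0.992, 0.0]
contact_force: [-0.0, -0.7, -1.1]
width: 0.0128
```

Call:
{"api": "step_arm", "payload": {
  "moves": [0,0,0.003,0,1,0,0,0.003,0,1]
}}

```text
clock: 16.25
position: [0.5673, 0.2099, 0.0488]
ee_rot: [0.0, 0.123, 0.992, 0.0]
contact_force: [-0.2, -0.1, -1.5]
width: 0.0127
```

Call:
{"api": "step_arm", "payload": {
  "moves": [0,0,0.002,0,1,0,0,0.002,0,1]
}}

```text
clock: 16.45
position: [0.5675, 0.21, 0.0483]
ee_rot: [0.0, 0.123, 0.992, 0.0]
contact_force: [-0.6, 0.1, 1.4]
width: 0.0125
```

The tub is down on the floor: TCP z 0.0483 is the 15 mm floor plus the grip height. I'll open partly and leave straight up.

Call:
{"api": "step_arm", "payload": {
  "moves": [0,0,0,0,0.7,0,0,0,0,0.4,0,0,0,0,0.2,0,0,0,0,0.2,0,0,0,0,0.2]
}}

```text
clock: 16.95
position: [0.5673, 0.2099, 0.0478]
ee_rot: [0.0, 0.123, 0.992, 0.0]
contact_force: [1.1, 0.6, 0.4]
width: 0.0341
```

Call:
{"api": "step_arm", "payload": {
  "moves": [0,0,-0.03,0,0.2,0,0,-0.1,0,0.2,0.05,0,-0.19,0,0.2,0.14,0,-0.28,0,0.2,0.2,0,-0.34,0,-0.5]
}}

```text
clock: 17.45
position: [0.4747, 0.233, 0.214]
ee_rot: [0.0, 0.123, 0.992, 0.0]
contact_force: [-0.2, 0.9, 0.1]
width: 0.0473
```

Call:
{"api": "step_arm", "payload": {
  "moves": [0.05,-0.2,0,0,-0.5,0.05,-0.3,0,0,-0.5,0.05,-0.4,0,0,-0.5,0.05,-0.4,0,0,-0.5,0.05,-0.4,0,0,-0.5]
}}

```text
clock: 17.95
position: [0.4001, 0.0408, 0.2127]
ee_rot: [-0.0, 0.126, 0.992, -0.001]
contact_force: [0.5, 0.4, 0.6]
width: 0.0638
```

```bash
python3 - <<'E'
from h import *
f,K,M=cam('scene');g=cam('top')
t=np.array([.658,.187]);y=-.2465;c,s=np.cos(y),np.sin(y)
for a,b,z in [(1-109.5,7,63),(1-109.5,-7,63),(-74,31,63),(-74,-31,63)]:
    u=proj(g[1],g[2],[(t[0]+(c*a-s*b)/1e3,t[1]+(s*a+c*b)/1e3,z/1e3)])[0]; print(((u[0]-235)*5+400,(u[1]-105)*5))
C=np.zeros((600,800,3),np.uint8)
C[:300,:400]=cv2.resize(g[0][90:240,230:430],(400,300),interpolation=cv2.INTER_CUBIC)
C[300:,:400]=cv2.resize(f[160:310,200:400],(400,300),interpolation=cv2.INTER_CUBIC)
C[:,400:]=cv2.resize(g[0][105:225,235:315],(400,600),interpolation=cv2.INTER_CUBIC)
cv2.imwrite('pics/end.png',C)
E
```

```text
(np.float64(494.7755702857043), np.float64(453.5056372225475))
(np.float64(516.5070138927374), np.float64(459.5395036971429))
(np.float64(473.8631851410386), np.float64(390.2348706764003))
(np.float64(569.8106169642383), np.float64(416.76533753219405))
```

View pics/end.png

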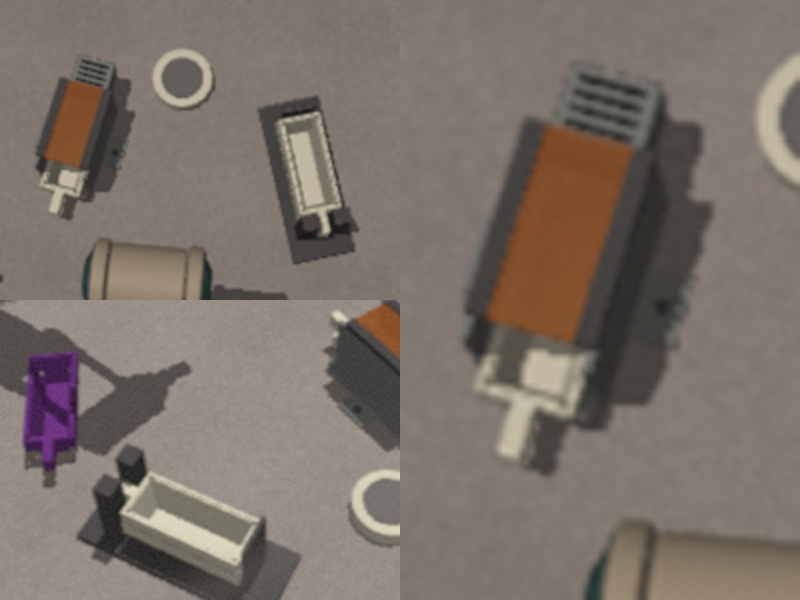

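The tub's tab end (≈497-522, 455-465) and band corners match the home prediction to within a few crop pixels (1-2 mm). The other two tubs are still nested, and the collar is where it was. Handing in.

```bash
python3 -c "
from h import *
go(.4,.04,.21);print(job.sign_off())"
```

```text
move [ 0.0024 -0.0094  0.0058] twist 0.0 | curyaw -0.25 pos [0.4023 0.0443 0.2129] tilt [ 1.1e-03  6.0e-04 -1.0e+00] F [-0.3 -0.1  0.7] w 0.0644 t 18.05
the job is handed in; nothing more can be done
None
```

The job is done and handed in at about 18 s of robot time, well inside the 64 s limit.

- **Removal:** I gripped the top white tub by its upper band and lifted it straight off. The opening read 61 mm, where the next tub would have read 64. The pictures show the other two still nested in the magazine.
- **Bench:** I stood the tub upright on the open bench and let go. A wrist picture showed it standing where expected.
- **Curing bay:** I took it again by the pull tab and carried it over the sill. I touched the back stop once at about 4 N, backed off roughly 2 mm and lowered it onto the raised floor. It touched down at the height computed for the 15 mm floor, then I let go and moved clear.

**Last checks:** In the final top view the tab points outwards, and the tab and band corners match the home position to about 1–2 mm. The magazine and collar look unmoved; I did not check the glue gun, clamp and duct at the end. The forces I read during the moves stayed under about 12 N.

**Small disagreements:** The tub hung about 0.02 rad nose-down while held by the tab. The bench spot came out about 14 mm from the one I aimed at, which did not matter.

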